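Secure the gas bottle hoop with its spring-ring linch pin

ROBOT

A 6-joint arm with a two-finger parallel gripper is mounted at the origin on the work surface. World frame = base frame: x ahead of the robot, y to its left, z up, the work surface at z = 0. Lengths are in m, angles in rad, forces in N, time in s.
With the tool pointing down it reaches from about 0.325 to 0.775 m from the base axis. Payload 5.5 kg.
Tool frame: the origin (TCP) lies on the centre line of the jaws, within the pads' length; the fingertips stand 14 mm ahead of it and the grasp point (between the pads) lies 5 mm behind it; z points along the fingers, y is the line along which they close (so a half turn about z gives the same grasp; the last joint's range is limited). The gripper opens to 85 mm and grips with 20 to 120 N. Pads are 22 mm wide; open, the fingers measure 114 mm over their backs; the gripper's body (76 mm by 85 mm) begins 54 mm behind the grasp point. The pads swing forward as they close: fully open they stand 13 mm farther back than shut.
Start: joints at [1.098, 0.091, 1.231, -0, 1.82, -0.057], TCP at [0.242, 0.549, 0.245] pointing down, gripper open.
Joint ranges: [-2.87, 2.87], [-0.86, 2.18], [0.17, 2.46], [-1.51, 4.65], [0.06, 2.69], [-2.65, 2.65]. Speed limits (rad/s): [2.57, 2.57, 3.01, 3.14, 3.14, 3.14].

INTERFACE

Orientations are given as a unit quaternion [x, y, z, w].
In Python, from bench import r gives the robot as it stands. The module is installed in compiled form; this text tells all that it offers.
- The arm moves only by the tool play_rows, never from a script. Its arguments are lists of equal length, an entry for each row: "offset": the shift along the tool's x, y, z normalised to -1 to 1, where 1 is 1 m, a list of three; "yaw": the turn about the tool's z normalised to -1 to 1, where 1 is 360 degrees; "fingers": the opening, from 0 (shut) to 1 (fully open). In form: {"offset": [[tx, ty, tz], ...], "yaw": [yaw, ...], "fingers": [fingers, ...]}. A call has 1 to 20 rows; each row is the pose to reach, as a shift and turn from the pose commanded when the call began, along the tool's axes at that moment, turning the shorter way round; what a row does not reach only later rows make up. A row lasts 1/8 s, in which the tool goes at most 62.5 mm and 10.7 degrees, less where a joint would pass 70% of its speed; a pose out of reach is approached as far as the arm can. A call with a number of a shift or a turn outside -1 to 1 is refused whole. A call with a gripper value outside its range is refused whole. The fingers move at their own pace and stop on an object; "newtons" is the grip in N (left out, the last holds). Time passes only in rows, so rows that repeat a pose let the fingers close. It gives the time, the measured TCP pose, the force, the opening and the grip force at its end, in the units of the state.
- r.get_state(): the state, without advancing time (a new reading comes with each control period).
- r.snapshot(name): name is "side" or "top" or "wrist"; returns a dict with "frame" (400x640x3 uint8, red, green, blue), "intrinsics" (3x3 intrinsics, pixels), "extrinsics" (4x4, takes a point from world to camera coordinates). Camera axes: x right, y down, z forward; pixel columns grow to the right and rows downward; lengths in m; the calibration is good to about 2 mm. A picture is of the moment at which its call begins. There is no depth.
- r.close_job(): hands the job in; it is judged then, once.
Trained networks look in the newest picture that a camera, given by its name, has taken for a name from the list of things; names that differ only in an ending like _2 or _b are one class to them, and where a whole thing is asked for, a point or a joint stands for the part that bears it (a point fixed in the world has none). Each returns a list of dicts, best first, with "score" (0 to 1); they miss things now and then, are a little off and sometimes report something else, mostly with a low value. They report only what shows in the picture. A call takes as long as a camera call.
- r.find_in(thing, camera): "box" ([centre column, centre row, width, height] in pixels, round what is visible of it).
- r.silhouettes(thing, camera): "pixels" (400x640 bool, what is visible of it) and "box" ([centre column, centre row, width, height] in pixels, round what is visible of it).
- r.landmark_of(thing, camera): "at" ([column, row] in pixels: a listed point, or the origin of a listed thing).
The state is a dict: "time": time; "joints": joint angles; "qd": joint speeds; "effort": joint torques, N m; "eef_pos": TCP position; "ee_rot": TCP orientation; "contact_force": force on the tool from outside, world axes, zero at the start; "moment": the same for the moment, N m; "grip_width": finger opening in m; "finger_force": force on a finger pad.
Only numpy, scipy, OpenCV 4.12 (cv2) and the standard library are available. Lean on these libraries where they do the work, as an engineer would, in place of code of your own. Each camera call takes 0.05 s, during which the arm holds its last target. There are 200 camera calls.

TASK

Secure the hoop bar of the small gas bottle: take the yellow-headed linch pin from its parking block, gently feel for the hole in the post and push the pin fully home until its head sits against the post. Then flip the sprung wire ring over the top of the post until it snaps down over the pin's end, let go, and leave everything else where it stands. Never force the pin: keep it under 30 N against the stand and post.

Things in the scene. Friction and masses are not known exactly. Their poses are not given: they have to be found in the camera images.
- stand: fixed bottle stand: grey base plate 150 x 330 x 12 mm with a small blue gas bottle (80 mm across, 290 mm tall with valve) centred at x 20, y -170 mm, and a flat steel hoop bar (52 mm wide in x, top face 60 mm above the table) slotted over an upright red steel post. Origin on the table under the post's axis; x is the direction in which the pin is pushed through the post; z up.
- post_foot (a point): on the post's axis, level with the hoop bar's top, 60 mm above the table. The post measures 24 mm along the stand's x (faces 12 mm either side) and 26 mm along y. Its cross hole runs along x: an opening 12 mm wide and 11.4 mm high, no chamfer, right through; the post's flat top is 20 mm above the hole's axis. Axes as stand.
- hole_mark (a point): fixed to the stand, in the plane of the post's near face (the one towards the stand's -x), mid-width, 85 mm above the table. The post was screwed up by an unknown amount: the true hole axis lies 3 to 15 mm straight above this point (not reported; find it by feel or sight). The post does not move under gentle pushes. Axes as stand.
- rest: fixed parking block on which the pin lies at the start: black foot 90 x 70 x 10 mm, grey pillar 26 mm (x) x 11 mm (y), top 60 mm above the table. Origin on the table, the pillar's centre 17 mm behind it (-x); x is the direction in which the parked pin points.
- pin: loose linch pin, about 150 g with its wire ring: yellow head 34 (x) x 16 (y) x 20 mm (z), steel shank 9.5 to 10 mm thick, 38 mm long, blunt end. Origin at the middle of the lower edge of the head's front face (shoulder); x points along the shank to its tip, z up; head spans x -34 to 0, z 0 to 20 mm; shank axis at z 10 mm. Lies level.
- pin_grip (a point): a point inside the head, 14 mm behind the shoulder on the shank's axis: good place to take it between its flat sides (16 mm, along the pin's y). Axes as pin.
- pin_tip (a point): the middle of the shank's end, 38 mm ahead of the shoulder; it stands out 14 mm behind the post when the pin is home. Axes as pin.
- ring_hinge (a point): middle of the ring's hinge, inside the head, 30 mm behind the shoulder, at the height of the shank's axis. The ring is a wire bail 78 mm long from here to its far bar and 44 mm wide over the wire centres, wire 6 mm. Axes as pin.
- ring_rim (a point): the middle of the ring's far cross-bar (wire 6 mm thick, running along the pin's y), 78 mm from its hinge. Turns with the ring. Move the bar along its arc, upwards as well as forwards: a level push from behind at the open position binds by friction.
- ring (a joint): angle of the sprung wire ring about its hinge (pin's y). 0 = open, leaning back away from the tip, 40 degrees up from level, its bar 60 mm above and 50 mm behind the hinge; grows as it swings up, over head and post, and down; 2.27 rad = closed, level around the post, bar 10 mm past the pin's end. An over-centre spring pulls it open below 1.13 rad, shut above; 2 to 3 N at the bar carries it over. The fit is loose: a released pin droops up to 8 degrees.
- wash_bottle: bystander: white wash bottle with red cap, 64 mm across, 170 mm tall; origin at its foot. Leave alone.
- soap: bystander: clear bottle with green label, 60 mm across, 180 mm tall; origin at its foot. Leave alone.
- cotton_jar: bystander: glass jar with red lid, 80 mm across, 100 mm tall; origin at its foot. Leave alone.
- slide_box: bystander: blue slide box 100 x 80 x 35 mm; origin at its underside. Leave alone.
- spanner: bystander: steel spanner lying on the bench. Leave alone.
- spare_pin: bystander: plain steel pin without head or ring, 10 mm thick, 70 mm long, lying on the bench. Not the one to use; leave alone.
- beaker: bystander: glass beaker, 70 mm across, 90 mm tall; origin at its foot. Leave alone.

How it is judged:
On the way:
1. the pin is pushed fully home through the post while the ring is still open (x of pin_tip in the frame of hole_mark above 0.0355 m and z of pin_tip in the frame of hole_mark between 0 and 0.019 m and horizontal distance between pin_tip and stand below 0.03 m and angle between the x axis of pin and the x axis of stand, either way round below 0.2 rad and value of joint ring below 1 rad), for 0.2 s.
At the end, for the whole second after the job is handed in: The pin is through the post's hole with its head within 3.5 mm of the post's near face and within 0.2 rad of straight, the ring is snapped shut over the pin's end (above 2.15 rad), and all is at rest and let go (x of pin_tip in the frame of hole_mark above 0.0345 m and z of pin_tip in the frame of hole_mark between 0 and 0.019 m and horizontal distance between pin_tip and stand below 0.03 m and angle between the x axis of pin and the x axis of stand, either way round below 0.2 rad and value of joint ring above 2.15 rad and linear speed of pin below 0.01 m/s); the robot touches nothing.
It fails at once if the pin (with its ring) is pressed against the stand or its post with more than 30 N (contact force between pin and stand above 30 N).
It fails at once if another thing on the bench is shifted by more than 20 mm (distance of any of wash_bottle, soap, cotton_jar, slide_box, spanner, spare_pin, beaker from where it was at the start of the episode above 0.02 m).
It also fails if it takes over 72 s, if anything falls off the work surface, if the arm or the gripper's body presses on something with over 40 N, if the wrist force passes 120 N, or if a joint passes its speed limit or range.

## Working session

There is one attempt and no reset: what is moved stays moved. The work goes in short steps, Python scripts to look and compute and a tool call to move; the robot and the scene stay as the last step left them, time stands still between calls to the robot, and variables do not carry over. Pictures are saved under pics/ and viewed, at most 10 in all, crops included, and the job is handed in when it is done.

Besides the shell and the picture viewer there is one more tool, called after "Request:" by a JSON object that holds its "name" and its "arguments", one argument or row to a line. play_rows: Moves the arm, as the interface text tells. Its arguments: {"type":"object","properties":{"offset":{"type":"array"},"yaw":{"type":"array"},"fingers":{"type":"array"},"newtons":{"type":"number"}},"required":["offset","yaw","fingers"]}

```bash
mkdir -p pics; cat > h.py <<'E'
from bench import r
import numpy as np, cv2
from scipy.spatial.transform import Rotation as R
C={}
def snap(c,save=None):
    s=r.snapshot(c); C[c]=s
    if save: cv2.imwrite('pics/'+save,s['frame'][:,:,::-1])
    return s
def proj(c,p):
    s=C[c]; q=s['extrinsics']@np.append(p,1); k=s['intrinsics']@q[:3]; return k[:2]/k[2]
def ray(s,px):
    E=s['extrinsics'];d=E[:3,:3].T@np.linalg.solve(s['intrinsics'],[px[0],px[1],1]);return -E[:3,:3].T@E[:3,3],d/np.linalg.norm(d)
def tri(l):
    A=np.zeros((3,3));b=np.zeros(3)
    for s,px in l:
        o,d=ray(s,px);P=np.eye(3)-np.outer(d,d);A+=P;b+=P@o
    x=np.linalg.solve(A,b)
    return x,[np.linalg.norm((np.eye(3)-np.outer(d,d))@(x-o)) for o,d in (ray(*q) for q in l)]
def onz(s,px,z):
    o,d=ray(s,px);return o+d*(z-o[2])/d[2]
E
python3 - <<'E'
from h import *
np.set_printoptions(precision=4,suppress=True)
for c in('side','top','wrist'): snap(c,c+'0.png')
for t in ['post_foot','hole_mark','pin_grip','pin_tip','pin','ring_hinge','ring_rim','rest','stand','wash_bottle','soap','cotton_jar','slide_box','spanner','spare_pin','beaker']:
    L=[];o=[]
    for c in('side','top','wrist'):
        f=r.landmark_of(t,c)
        if f:
            o.append((c,np.round(f[0]['at'],1).tolist(),round(f[0]['score'],2)))
            if f[0]['score']>.4 and c!='wrist':L.append((C[c],f[0]['at']))
    print(t,o,*(tri(L) if len(L)>1 else []))
for c in C: print(c,*ray(C[c],(320,200)))
E
```

```text
post_foot [('side', [355.3, 223.9], 0.94), ('top', [352.3, 199.8], 0.75)] [ 0.5698 -0.025   0.0501] [np.float64(0.0015021854491756802), np.float64(0.0015021854491759328)]
hole_mark [('side', [354.1, 216.7], 0.64), ('top', [352.6, 198.8], 0.72)] [ 0.5638 -0.0238  0.0851] [np.float64(0.0017264965193128352), np.float64(0.0017264965193128103)]
pin_grip [('side', [302.9, 177.7], 0.58), ('top', [266.7, 227.1], 0.78)] [0.4908 0.1936 0.0694] [np.float64(0.0035850624193333536), np.float64(0.0035850624193332872)]
pin_tip [('top', [258.1, 208.7], 0.84)]
pin [('side', [307.6, 174.0], 0.75), ('top', [261.8, 226.1], 0.75)] [0.5021 0.2047 0.0689] [np.float64(0.005133336111983606), np.float64(0.0051333361119837145)]
ring_hinge [('side', [303.8, 175.3], 0.52), ('top', [262.0, 233.4], 0.65)] [0.4857 0.2029 0.07  ] [np.float64(0.007672365804497271), np.float64(0.007672365804497187)]
ring_rim [('side', [286.3, 172.6], 0.4), ('top', [269.2, 250.8], 0.57)]
rest [('side', [307.8, 188.6], 0.73), ('top', [349.6, 204.1], 0.23)]
stand [('side', [355.9, 232.0], 0.57), ('top', [264.7, 228.5], 0.69)] [ 0.635   0.
[... 626 characters left out ...]

spanner [('side', [322.5, 300.0], 0.56), ('top', [417.1, 271.4], 0.77)] [ 0.3915 -0.1945  0.0161] [np.float64(0.0021968114762274255), np.float64(0.002196811476227446)]
spare_pin [('side', [304.6, 176.5], 0.74), ('top', [265.7, 229.2], 0.58)] [0.4909 0.1946 0.0718] [np.float64(0.0023569236264883073), np.float64(0.002356923626488157)]
beaker [('side', [263.4, 162.4], 0.61), ('top', [188.5, 258.6], 0.67), ('wrist', [269.4, 323.8], 0.96)] [ 0.4176  0.4147 -0.0266] [np.float64(0.0063807624189129416), np.float64(0.006380762418912782)]
side [ 0.2136 -0.6031  0.9066] [ 0.2567  0.6136 -0.7467]
top [0.285  0.0372 1.2468] [ 0.2319  0.0176 -0.9726]
wrist [0.1778 0.5775 0.3724] [ 0.2577 -0.0919 -0.9618]
```

```bash
python3 - <<'E'
import cv2,numpy as np
a=cv2.imread('pics/side0.png');b=cv2.imread('pics/top0.png')
c=[cv2.resize(a[130:280,240:440],(800,600))[:300*2], ]
A=cv2.resize(a[120:270,240:440],(400,300),interpolation=cv2.INTER_CUBIC);B=cv2.resize(b[150:300,220:420],(400,300),interpolation=cv2.INTER_CUBIC)
T=np.hstack([cv2.resize(a,(400,250)),cv2.resize(b,(400,250))])
cv2.imwrite('pics/m0.png',np.vstack([T,np.hstack([A,B])]))
E
```

```text
(no output)
```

View pics/m0.png

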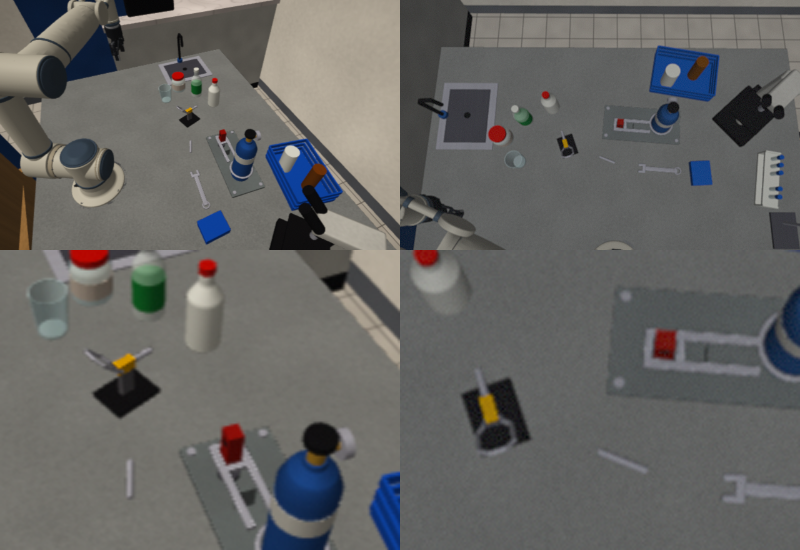

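The side and top views show the parked pin, yellow head at side (303,178) and top (264,228), with its shank pointing +x and slightly +y. The red post is at side (355,217) and top (352,199), with the bottle on its -y side. Next I'll work out the approach move.

```bash
python3 - <<'E'
from h import *
np.set_printoptions(precision=4,suppress=True)
st=r.get_state();p=np.array(st['eef_pos']);M=R.from_quat(st['ee_rot']);print(st['time'],p,M.as_matrix(),st['grip_width'],st['contact_force'])
s=snap('wrist');print(s['intrinsics'],M.inv().as_matrix()@(ray(s,(320,200))[0]-p),M.inv().as_matrix()@ray(s,(320,200))[1])
snap('top')
L={}
for t,z in(('pin_grip',.07),('pin_tip',.07),('ring_hinge',.07),('ring_rim',.13)):
    print(t,onz(C['top'],r.landmark_of(t,'top')[0]['at'],z))
g=np.array([.49,.195,.0])
for tg in ([.45,.185,.24],):
    print(M.inv().apply(np.array(tg)-p))
E
```

```text
2.55 [0.2424 0.5489 0.2453] [[-0.9148  0.4039 -0.    ]
 [ 0.4039  0.9148 -0.    ]
 [ 0.     -0.     -1.    ]] 0.08568335304617002 [ 0.7536 -0.3835  0.1182]
[[300.2549   0.     313.4902]
 [  0.     300.2549 202.0258]
 [  0.       0.       1.    ]] [ 0.0706  0.0001 -0.1282] [-0.273   0.0218  0.9618]
pin_grip [0.4886 0.1945 0.07  ]
pin_tip [0.5458 0.2123 0.07  ]
ring_hinge [0.5014 0.2026 0.07  ]
ring_rim [0.4302 0.1837 0.13  ]
[-0.3369 -0.249   0.0053]
```

Request:
{"name": "play_rows", "arguments": {
  "offset": [
    [-0.05, -0.037, 0],
    [-0.1, -0.074, 0],
    [-0.15, -0.11, 0],
    [-0.2, -0.148, 0],
    [-0.25, -0.185, 0],
    [-0.3, -0.222, 0],
    [-0.337, -0.249, 0.005],
    [-0.337, -0.249, 0.005],
    [-0.337, -0.249, 0.005]
  ],
  "yaw": [-0.02, -0.04, -0.06, -0.08, -0.1, -0.114, -0.114, -0.114, -0.114],
  "fingers": [1, 1, 1, 1, 1, 1, 1, 1, 1]
}}

```text
time: 3.98
eef_pos: [0.4499, 0.1853, 0.2404]
ee_rot: [-0.149, 0.989, 0.0, -0.0]
contact_force: [-0.2, 0.1, 0.3]
grip_width: 0.0856
finger_force: 0.0
```

```bash
python3 - <<'E'
from h import *
np.set_printoptions(precision=4,suppress=True)
s=snap('wrist','w1.png')
import pickle;pickle.dump(s,open('w1.pkl','wb'))
for t,z in(('pin',.06),('pin_grip',.07),('pin_tip',.07),('ring_hinge',.07),('ring_rim',.13),('rest',0),('post_foot',.06),('hole_mark',.085)):
    f=r.landmark_of(t,'wrist')
    if f: print(t,np.round(f[0]['at'],1),f[0]['score'],onz(s,f[0]['at'],z))
st=r.get_state();print(st['time'],st['eef_pos'],R.from_quat(st['ee_rot']).as_matrix()[:2,0],st['joints'])
E
```

```text
pin [318.1 234.5] 0.68 [0.5025 0.2069 0.06  ]
pin_grip [315.6 225.8] 0.72 [0.49 0.2  0.07]
pin_tip [317.3 267.5] 0.61 [0.5364 0.2164 0.07  ]
ring_hinge [319.2 214.4] 0.81 [0.4767 0.1998 0.07  ]
ring_rim [315.2 172.9] 0.8 [0.4251 0.179  0.13  ]
rest [318.9 216.2] 0.66 [0.5012 0.2086 0.    ]
post_foot [ 98.5 229.7] 0.73 [ 0.5681 -0.0254  0.06  ]
hole_mark [ 87.7 228.7] 0.68 [ 0.5552 -0.0206  0.085 ]
4.425 [0.4499 0.1854 0.2403] [-0.9549 -0.2969] [ 0.321  -0.2153  1.5334 -0.      1.8234 -1.5512]
```

View pics/w1.png

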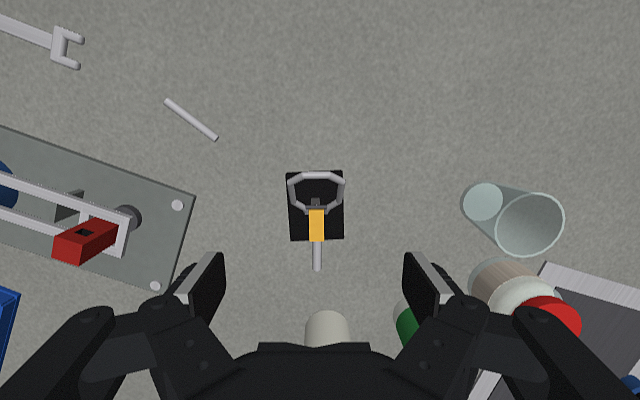

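```bash
cat >> h.py <<'E'
def midline(s,z):
    f=s['frame'].astype(int);m=((f[:,:,0]>140)&(f[:,:,2]<100)&(f[:,:,1]>90)).astype(np.uint8)
    n,l,stt,_=cv2.connectedComponentsWithStats(m);k=1+np.argmax(stt[1:,4]);ys,xs=np.where(l==k)
    P=np.array([onz(s,(xs[ys==y].mean(),y),z) for y in range(ys.min()+1,ys.max())])
    v=np.linalg.svd(P-P.mean(0))[2][0];v*=np.sign(v[0]);return P[0],P[-1],P.mean(0),np.degrees(np.arctan2(v[1],v[0])),(xs.min(),xs.max(),ys.min(),ys.max()),np.median([np.sum(ys==y) for y in set(ys)])
E
python3 - <<'E'
from h import *
import pickle
np.set_printoptions(precision=4,suppress=True)
s=pickle.load(open('w1.pkl','rb'))
print(*midline(s,.08))
st=r.get_state();M=R.from_quat(st['ee_rot'])
print(M.inv().apply(np.array([.485,.197,.18])-st['eef_pos']))
# red post top
f=s['frame'];print(f[225:240,75:98].sum(2))
E
```

```text
[0.47   0.1941 0.08  ] [0.5013 0.2038 0.08  ] [0.4855 0.1989 0.08  ] 17.28057157441143 (np.int64(309), np.int64(323), np.int64(209), np.int64(241)) 15.0
[-0.037   0.0006  0.0603]
[[306 294 197 133 146 154 152 154 167 162 163 160 157 165 153 159 164 163
  162 170 154 157 163]
 [206 136 149 156 152 165 178 157 166 156 175 166 162 166 163 159 158 162
  163 160 171 155 166]
 [149 153 155 159 166 160 186 153 166 175 159 158 160 168 163 162 168 167
  165 165 167 163 159]
 [150 150 155 176 174 140 123 100 100 138 156 155 176 172 165 168 163 158
  154 157 165 163 163]
 [163 167 175 148 140  75  11  21  69  69 114 107 135 166 147 161 177 166
  171 159 169 166 155]
 [165 136 140  67  32  26  27  59  83  74  59  67  76 113 114 139 154 168
  167 175 162 166 158]
 [133  63  33  38  18  16  10  92  65  76  74  78  61  63  60  67 120 143
  129 140 161 161 161]
 [ 44  25  26  28  35  14  31  74  72  67  87  61  87  67  81  57  52  40
   85 143 168 165 164]
 [129 128 105  42  40  29  35  69  83  62  68  70  66  81  85  56  92 125
  126 169 166 166 170]
 [166 176 158 134 126 100  51  62  62  71  71  72  67  54  96 130 129 185
  175 154 150 165 160]
 [171 164 152 169 169 158 138 135 105  79  48  36  95 120 142 181 172 157
  169 156 168 163 159]
 [156 172 165 158 157 157 168 178 144 134 122 117 126 161 167 160 166 161
  163 158 165 169 161]
 [163 148 164 152 161 169 143 159 162 168 173 174 164 151 172 161 160 159
  165 175 145 135 109]
 [159 159 161 165 150 162 157 155 155 159 161 162 163 156 156 173 163 169
  140 139 111  93 105]
 [166 161 161 156 150 154 157 165 159 157 166 164 167 154 177 162 147 148
  123  86  93  92  99]]
```

Request:
{"name": "play_rows", "arguments": {
  "offset": [
    [-0.02, 0.002, 0.03],
    [-0.037, 0.002, 0.06],
    [-0.037, 0.002, 0.06],
    [-0.037, 0.002, 0.06]
  ],
  "yaw": [0, 0, 0, 0],
  "fingers": [1, 1, 1, 1]
}}

```text
time: 4.92
eef_pos: [0.4847, 0.1979, 0.1814]
ee_rot: [-0.15, 0.989, 0.0, 0.0]
contact_force: [0.0, -0.0, 0.1]
grip_width: 0.0856
finger_force: 0.0
```

```bash
python3 - <<'E'
from h import *
import pickle
np.set_printoptions(precision=4,suppress=True)
s1=pickle.load(open('w1.pkl','rb'));s=snap('wrist','w2.png');top=snap('top')
print(*midline(s1,.08));print(*midline(s,.08))
for t,z in(('pin_grip',.07),('pin_tip',.07),('ring_rim',.13)):
    f=r.landmark_of(t,'wrist')
    if f: print(t,np.round(f[0]['at'],1),f[0]['score'],onz(s,f[0]['at'],z))
# head height from parallax: shoulder top edge row in both views
m1=midline(s1,.08);m2=midline(s,.08)
for row in (1,0):
    pass
def edge(s,end):
    b=midline(s,.08)[4]; f=s['frame'].astype(int);m=((f[:,:,0]>140)&(f[:,:,2]<100)&(f[:,:,1]>90))
    y=b[3]-1 if end else b[2]+1; xs=np.where(m[y,b[0]:b[1]+1])[0]+b[0]; return xs.mean(),b[3]+.5
print('shoulder top edge',tri([(s1,edge(s1,1)),(s,edge(s,1))]))
st=r.get_state();M=R.from_quat(st['ee_rot']);print(st['eef_pos'])
for g in ([.488,.1997,.065],): print(M.inv().apply(np.array(g)-st['eef_pos']))
E
```

```text
[0.47   0.1941 0.08  ] [0.5013 0.2038 0.08  ] [0.4855 0.1989 0.08  ] 17.28057157441143 (np.int64(309), np.int64(323), np.int64(209), np.int64(241)) 15.0
[0.4699 0.1944 0.08  ] [0.5012 0.2041 0.08  ] [0.4854 0.199  0.08  ] 18.147952739252318 (np.int64(305), np.int64(324), np.int64(187), np.int64(228)) 19.0
pin_grip [316.  207.3] 0.91 [0.4878 0.2009 0.07  ]
pin_tip [315.5 265.5] 0.75 [0.5395 0.2165 0.07  ]
ring_rim [311.7 131. ] 0.68 [0.4264 0.1786 0.13  ]
shoulder top edge (array([0.4997, 0.2034, 0.0874]), [np.float64(0.00015655306494493518), np.float64(0.00015655306494489666)])
[0.485  0.1979 0.1817]
[-0.0031  0.0008  0.1167]
```

View pics/w2.png

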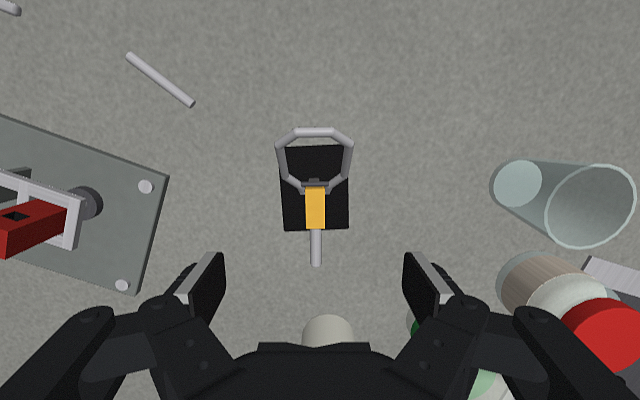

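Request:
{"name": "play_rows", "arguments": {
  "offset": [
    [-0.003, 0.001, 0.04],
    [-0.003, 0.001, 0.08],
    [-0.003, 0.001, 0.105],
    [-0.003, 0.001, 0.117],
    [-0.003, 0.001, 0.117],
    [-0.003, 0.001, 0.117],
    [-0.003, 0.001, 0.117],
    [-0.003, 0.001, 0.117],
    [-0.003, 0.001, 0.117],
    [-0.003, 0.001, 0.117],
    [-0.003, 0.001, 0.117],
    [-0.003, 0.001, 0.117],
    [-0.003, 0.001, 0.117]
  ],
  "yaw": [0, 0, 0, 0, 0, 0, 0, 0, 0, 0, 0, 0, 0],
  "fingers": [1, 1, 1, 1, 1, 0.5, 0.1, 0.1, 0.1, 0.1, 0.1, 0.1, 0.1],
  "newtons": 60
}}

```text
time: 6.8
eef_pos: [0.4877, 0.1998, 0.0638]
ee_rot: [-0.15, 0.989, 0.0, 0.0]
contact_force: [-0.2, -1.1, 5.7]
grip_width: 0.0149
finger_force: 59.0
```

Request:
{"name": "play_rows", "arguments": {
  "offset": [
    [0, 0, -0.02],
    [0, 0, -0.06],
    [0.02, -0.03, -0.09],
    [0.05, -0.08, -0.09],
    [0.08, -0.13, -0.09],
    [0.1, -0.17, -0.09],
    [0.106, -0.197, -0.09],
    [0.106, -0.197, -0.09],
    [0.106, -0.197, -0.09]
  ],
  "yaw": [0, 0, 0.01, 0.02, 0.03, 0.04, 0.048, 0.048, 0.048],
  "fingers": [0.1, 0.1, 0.1, 0.1, 0.1, 0.1, 0.1, 0.1, 0.1]
}}

```text
time: 7.92
eef_pos: [0.4443, -0.0194, 0.1535]
ee_rot: [0.0, 1.0, 0.0, -0.0]
contact_force: [-0.7, -0.2, -2.7]
grip_width: 0.0152
finger_force: 58.7
```

```bash
python3 - <<'E'
from h import *
import pickle
np.set_printoptions(precision=4,suppress=True)
s=snap('wrist','w3.png');pickle.dump(s,open('w3.pkl','wb'));sd=snap('side','s3.png')
for t,z in(('pin_grip',.16),('pin_tip',.16),('post_foot',.06),('hole_mark',.085)):
    f=r.landmark_of(t,'wrist')
    if f: print(t,np.round(f[0]['at'],1),f[0]['score'],onz(s,f[0]['at'],z))
st=r.get_state();print(st['time'],st['eef_pos'],R.from_quat(st['ee_rot']).as_matrix()[:2,0],st['contact_force'],st['grip_width'])
E
```

```text
pin_grip [314.1 279.4] 0.56 [ 0.4459 -0.0193  0.16  ]
post_foot [310.9 344.3] 0.89 [ 0.5704 -0.0219  0.06  ]
hole_mark [315.2 350. ] 0.85 [ 0.5537 -0.0183  0.085 ]
8.225 [ 0.4444 -0.0192  0.1532] [-1.     -0.0003] [-0.1752  0.3833 -0.82  ] 0.015046999028243987
```

View pics/w3.png

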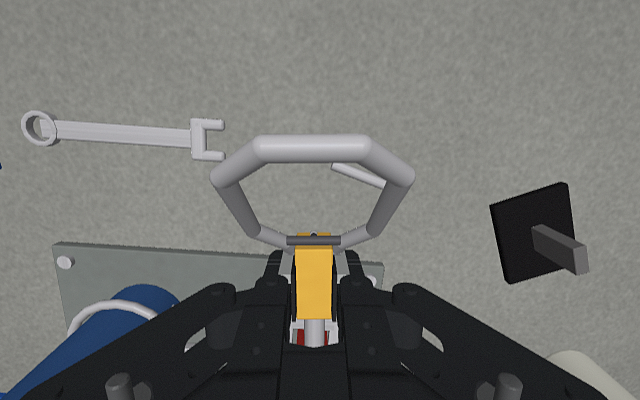

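The pin is held straight in the jaws, with the head at (314,280). The jaws hide the post, so I'll measure it in the earlier wrist pictures.

```bash
python3 - <<'E'
import cv2,numpy as np
a=cv2.imread('pics/w1.png');b=cv2.imread('pics/w2.png');s=cv2.imread('pics/s3.png')
A=cv2.resize(a[205:275,45:145],(400,280),interpolation=cv2.INTER_CUBIC)
B=cv2.resize(b[190:260,0:100],(400,280),interpolation=cv2.INTER_CUBIC)
D=cv2.resize(s[190:260,310:410],(400,280),interpolation=cv2.INTER_CUBIC)
E=cv2.resize(s[150:290,250:450],(400,280),interpolation=cv2.INTER_CUBIC)
for I,(x0,y0) in((A,(45,205)),(B,(0,190)),(D,(310,190))):
    for k in range(0,100,20): cv2.putText(I,str(x0+k),(4*k,8),0,.3,(0,255,255)); 
    for k in range(10,70,10): cv2.putText(I,str(y0+k),(0,4*k+3),0,.3,(0,255,255)); cv2.line(I,(22,4*k),(26,4*k),(0,255,255))
cv2.imwrite('pics/m3.png',np.vstack([np.hstack([A,B]),np.hstack([D,E])]))
E
```

```text
(no output)
```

View pics/m3.png

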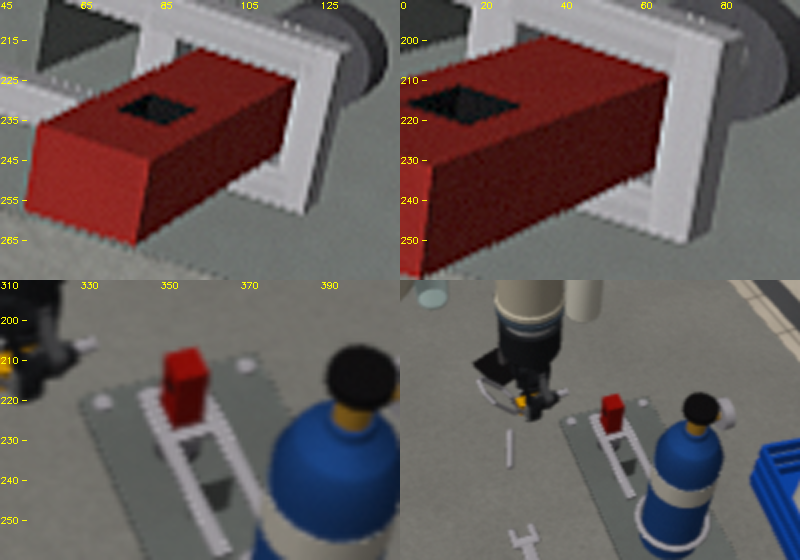

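Crop of w1: post top corners near (54,236), (82,244), (79,266), (51,257), and a clear dark hole centred near (84,232). Crop of w2: hole near (16,216). Next I'll fit the stand pose and hole height to these corners.

```bash
python3 - <<'E'
from h import *
import pickle
from scipy.optimize import least_squares
np.set_printoptions(precision=4,suppress=True)
C['a']=pickle.load(open('w1.pkl','rb'))
# w2 camera: same mount; rebuild from state (tool pose at w2)
s1=C['a']
T1=np.array([.4499,.1854,.2403]);T2=np.array([.485,.1979,.1817])
E=s1['extrinsics'].copy();E[:3,3]=E[:3,3]+E[:3,:3]@(T1-T2);C['b']=dict(s1,extrinsics=E)
def pts(h):
    t=h+.020;a,b=.012,.013
    return dict(A=[-a,-b,t],B=[-a,b,t],Cc=[a,b,t],D=[a,-b,t],F=[-a,b,.06],G=[-a,-b,.06],H=[a,b,.06],
      h1=[-a,-.006,h+.0057],h2=[-a,.006,h+.0057],h3=[-a,-.006,h-.0057],h4=[-a,.006,h-.0057])
obs={'a':dict(A=(38,124),B=(150,158),Cc=(136,244),D=(26,208),F=(294,80),G=(202,48),H=(282,152),h1=(118,108),h3=(148,94),h4=(197,107),h2=(167,124)),
 'b':dict(F=(267,73),G=(150,37),B=(32,165),h1=(10,103),h3=(62,84),h4=(120,104),h2=(70,124),H=(256,168))}
org={'a':(45,205),'b':(0,190)}
def f(q,full=False):
    x,y,w,h=q;c,s=np.cos(w),np.sin(w);P=pts(h);o=[]
    for k in obs:
        for n,u in obs[k].items():
            p=P[n];W=[x+c*p[0]-s*p[1],y+s*p[0]+c*p[1],p[2]]
            o.append(proj(k,W)-((np.array(u)+.5)/4-.5+org[k]))
    return np.ravel(o)
for keys in (['a','b'],['a'],['b']):
    full=obs; obs={k:full[k] for k in keys}
    q=least_squares(f,[.567,-.022,0,.095],loss='soft_l1');print(keys,q.x,np.degrees(q.x[2]),np.sqrt(np.mean(f(q.x)**2)));obs=full
    J=np.linalg.inv(q.jac.T@q.jac);print(np.sqrt(np.diag(J))*.4)
q=least_squares(f,[.567,-.022,0,.095],loss='soft_l1').x
# plate back edge heading from w3
s3=pickle.load(open('w3.pkl','rb'))
a=onz(s3,(60,242.5),.012);b=onz(s3,(380,264.5),.012);d=b-a;print('edge heading',np.degrees(np.arctan2(-d[0],d[1])),a,b)
E
```

```text
['a', 'b'] [ 0.5667 -0.0189 -0.0551  0.0928] -3.156470390435089 0.6321696979782897
[0.0002 0.0002 0.0074 0.0002]
['a'] [ 0.5663 -0.0189 -0.0528  0.0931] -3.024579547786697 0.47750071363181695
[0.0002 0.0002 0.0094 0.0004]
['b'] [ 0.567  -0.0187 -0.0468  0.0927] -2.682711836141249 0.6623228632529455
[0.0002 0.0002 0.0115 0.0003]
edge heading -4.458934864034284 [ 0.4927 -0.2659  0.012 ] [0.5171 0.0468 0.012 ]
```

Request:
{"name": "play_rows", "arguments": {
  "offset": [
    [-0.016, 0.002, 0.025],
    [-0.032, 0.004, 0.05],
    [-0.048, 0.005, 0.066],
    [-0.048, 0.005, 0.066],
    [-0.048, 0.005, 0.066],
    [-0.048, 0.005, 0.066]
  ],
  "yaw": [0.003, 0.006, 0.01, 0.01, 0.01, 0.01],
  "fingers": [0.1, 0.1, 0.1, 0.1, 0.1, 0.1]
}}

```text
time: 8.98
eef_pos: [0.4926, -0.0149, 0.0885]
ee_rot: [0.032, 0.999, -0.0, 0.001]
contact_force: [0.6, 0.3, -1.3]
grip_width: 0.0146
finger_force: 58.7
```

```bash
python3 - <<'E'
from h import *
np.set_printoptions(precision=4,suppress=True)
s=snap('wrist');sd=snap('side');tp=snap('top')
cv2.imwrite('pics/m4.png',cv2.cvtColor(np.vstack([cv2.resize(s['frame'][190:370,200:440],(800,600))[:600],])[:600],cv2.COLOR_RGB2BGR))
A=cv2.resize(sd['frame'][175:245,310:410],(800,560),interpolation=cv2.INTER_CUBIC)
cv2.imwrite('pics/m5.png',A[:,:,::-1])
st=r.get_state();x=R.from_quat(st['ee_rot']).as_matrix()[:,0];print(st['time'],st['eef_pos'],x,np.degrees(np.arctan2(-x[1],-x[0])),st['contact_force'],st['moment'])
for t in('pin_tip','hole_mark'):
    for c in('side','wrist','top'):
        f=r.landmark_of(t,c)
        if f: print(t,c,np.round(f[0]['at'],1),f[0]['score'])
print(proj('side',[.5448,-.0176,.0929]),proj('top',[.5448,-.0176,.0929]),proj('wrist',[.5448,-.0176,.0929]))
E
```

```text
9.125 [ 0.4926 -0.015   0.0881] [-0.998   0.0638 -0.0013] -3.6607533701981367 [-0.1354  0.0778 -2.0697] [-0.0208 -0.0117  0.0053]
pin_tip side [346.8 216.8] 0.51
hole_mark side [350.2 216.6] 0.7
[347.9011 215.1851] [350.1551 206.0932] [314.9649 365.342 ]
```

View pics/m4.png

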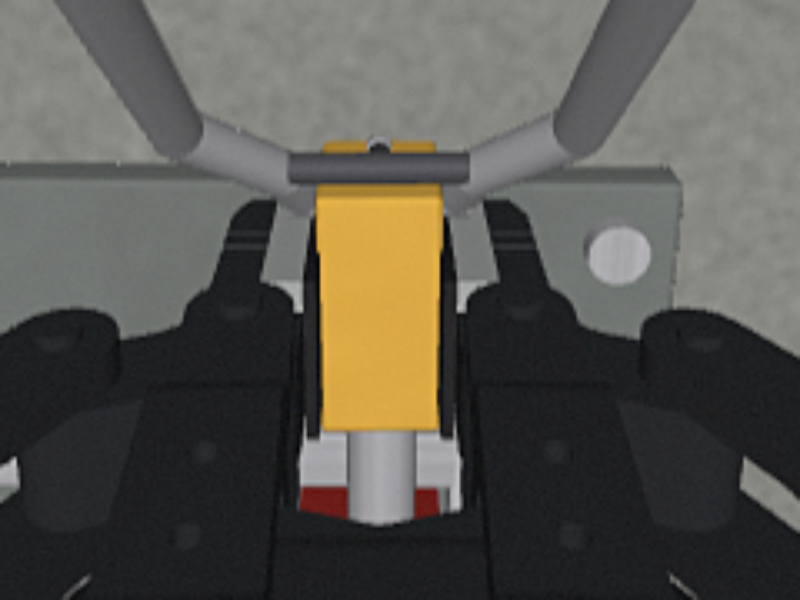

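The crop shows the head centred in the jaws, with the shank at column 314 of the full frame. The red post foot's right edge is at about (332,341), and its left edge is hidden by a finger. I'll check the lateral offset and heading from this.

```bash
python3 - <<'E'
from h import *
np.set_printoptions(precision=4,suppress=True)
s=snap('wrist');f=s['frame'].astype(int)
for y in (338,340,342): print(y,[tuple(f[y,x]) for x in range(288,292)],[(x,*f[y,x]) for x in range(329,336)])
e=onz(s,(331.5,341),.06);e2=onz(s,(331.5,337),.06);print('right edge',e,e2)
sh=[onz(s,(x,y),.093) for x,y in((304.5,332),(323.5,332))];print('shank',sh)
g=lambda c:[y for y in range(225,260) if f[y,c].sum()<330][:1]
print([(c,[f[y,c].sum() for y in range(234,250)]) for c in (180,220,390)])
a=onz(s,(200,239.),.012);b=onz(s,(403,241.6),.012);d=b-a;print(np.degrees(np.arctan2(-d[0],d[1])),d)
st=r.get_state();print(st['eef_pos'],st['contact_force'])
# expected pin axis in image
x=np.array(st['eef_pos']);h=-R.from_quat(st['ee_rot']).as_matrix()[:,0]
for L in(.016,.03): print(proj('wrist',x+h*L+[0,0,.006]))
E
```

```text
338 [(np.int64(16), np.int64(18), np.int64(21)), (np.int64(31), np.int64(38), np.int64(38)), (np.int64(110), np.int64(72), np.int64(67)), (np.int64(96), np.int64(14), np.int64(9))] [(329, np.int64(96), np.int64(37), np.int64(34)), (330, np.int64(98), np.int64(34), np.int64(34)), (331, np.int64(101), np.int64(72), np.int64(69)), (332, np.int64(102), np.int64(113), np.int64(111)), (333, np.int64(107), np.int64(113), np.int64(110)), (334, np.int64(54), np.int64(54), np.int64(54)), (335, np.int64(143), np.int64(142), np.int64(146))]
340 [(np.int64(21), np.int64(25), np.int64(30)), (np.int64(68), np.int64(81), np.int64(79)), (np.int64(118), np.int64(52), np.int64(47)), (np.int64(110), np.int64(24), np.int64(21))] [(329, np.int64(105), np.int64(27), np.int64(23)), (330, np.int64(105), np.int64(19), np.int64(15)), (331, np.int64(106), np.int64(59), np.int64(54)), (332, np.int64(111), np.int64(127), np.int64(125)), (333, np.int64(115), np.int64(122), np.int64(118)), (334, np.int64(54), np.int64(51), np.int64(55)), (335, np.int64(168), np.int64(167), np.int64(171))]
342 [(np.int64(22), np.int
[... 835 characters left out ...]
366), np.int64(357), np.int64(356), np.int64(355), np.int64(345)]), (220, [np.int64(409), np.int64(405), np.int64(398), np.int64(397), np.int64(400), np.int64(342), np.int64(255), np.int64(248), np.int64(247), np.int64(251), np.int64(281), np.int64(351), np.int64(368), np.int64(351), np.int64(346), np.int64(348)]), (390, [np.int64(411), np.int64(406), np.int64(393), np.int64(398), np.int64(410), np.int64(431), np.int64(388), np.int64(290), np.int64(248), np.int64(260), np.int64(251), np.int64(281), np.int64(333), np.int64(361), np.int64(351), np.int64(340)])]
-4.5227921371184125 [0.0117 0.1484 0.    ]
[ 0.4924 -0.0149  0.0873] [-0.0465 -0.4513 -1.6659]
[313.7259 305.9378]
[313.7457 330.882 ]
```

Request:
{"name": "play_rows", "arguments": {
  "offset": [
    [-0.0044, -0.0012, 0.0005],
    [-0.0074, -0.0012, 0.0005],
    [-0.0094, -0.0013, 0.0005],
    [-0.0104, -0.0013, 0.0005],
    [-0.0114, -0.0013, 0.0005],
    [-0.0114, -0.0013, 0.0005]
  ],
  "yaw": [0.0018, 0.0018, 0.0018, 0.0018, 0.0018, 0.0018],
  "fingers": [0.1, 0.1, 0.1, 0.1, 0.1, 0.1]
}}

```text
time: 10.22
eef_pos: [0.5035, -0.0169, 0.0867]
ee_rot: [0.038, 0.999, 0.0, -0.0]
contact_force: [-2.3, 0.2, -0.8]
grip_width: 0.0154
finger_force: 58.8
```

Request:
{"name": "play_rows", "arguments": {
  "offset": [
    [-0.001, 0, 0],
    [-0.001, 0, 0]
  ],
  "yaw": [0, 0],
  "fingers": [0.1, 0.1]
}}

```text
time: 10.48
eef_pos: [0.5039, -0.0169, 0.0865]
ee_rot: [0.038, 0.999, 0.0, -0.001]
contact_force: [-5.3, 0.9, 0.1]
grip_width: 0.0155
finger_force: 59.0
```

Request:
{"name": "play_rows", "arguments": {
  "offset": [
    [-0.0002, 0.0005, 0],
    [-0.0002, 0.001, 0],
    [-0.0002, 0.0013, 0],
    [-0.0002, 0.0013, 0]
  ],
  "yaw": [0, 0, 0, 0],
  "fingers": [0.1, 0.1, 0.1, 0.1]
}}

```text
time: 10.98
eef_pos: [0.504, -0.0164, 0.0865]
ee_rot: [0.038, 0.999, -0.001, -0.001]
contact_force: [-6.9, -2.6, 0.2]
grip_width: 0.0153
finger_force: 59.0
```

Request:
{"name": "play_rows", "arguments": {
  "offset": [
    [0.0006, -0.0005, -0.0005],
    [0.0004, -0.0005, -0.001],
    [0.0004, -0.0005, -0.0015],
    [0.0004, -0.0005, -0.002],
    [-0.0002, -0.0005, -0.002],
    [-0.0002, -0.0005, -0.002]
  ],
  "yaw": [0, 0, 0, 0, 0, 0],
  "fingers": [0.1, 0.1, 0.1, 0.1, 0.1, 0.1]
}}

```text
time: 11.72
eef_pos: [0.5037, -0.0162, 0.0877]
ee_rot: [0.038, 0.999, 0.0, -0.002]
contact_force: [-7.2, -0.8, -2.5]
grip_width: 0.0153
finger_force: 58.5
```

Request:
{"name": "play_rows", "arguments": {
  "offset": [
    [0.002, 0, 0.001],
    [0.002, 0, 0.002],
    [0.001, 0, 0.0026],
    [0.0004, 0, 0.003],
    [0.0002, 0, 0.0035],
    [-0.0002, 0, 0.0038],
    [-0.0002, 0, 0.0038]
  ],
  "yaw": [0, 0, 0, 0, 0, 0, 0],
  "fingers": [0.1, 0.1, 0.1, 0.1, 0.1, 0.1, 0.1]
}}

```text
time: 12.6
eef_pos: [0.5058, -0.0161, 0.0852]
ee_rot: [0.038, 0.999, 0.0, 0.001]
contact_force: [0.3, -0.2, -2.3]
grip_width: 0.0155
finger_force: 58.7
```

Request:
{"name": "play_rows", "arguments": {
  "offset": [
    [-0.001, 0, 0],
    [-0.002, 0, 0],
    [-0.003, 0, 0],
    [-0.003, 0, 0]
  ],
  "yaw": [0, 0, 0, 0],
  "fingers": [0.1, 0.1, 0.1, 0.1]
}}

```text
time: 13.1
eef_pos: [0.5087, -0.0165, 0.0851]
ee_rot: [0.038, 0.999, -0.0, 0.0]
contact_force: [0.4, -0.4, -2.7]
grip_width: 0.0155
finger_force: 58.8
```

Request:
{"name": "play_rows", "arguments": {
  "offset": [
    [-0.002, 0, 0],
    [-0.004, 0, 0],
    [-0.006, 0, 0],
    [-0.008, 0, 0],
    [-0.008, 0, 0]
  ],
  "yaw": [0, 0, 0, 0, 0],
  "fingers": [0.1, 0.1, 0.1, 0.1, 0.1]
}}

```text
time: 13.72
eef_pos: [0.5165, -0.0171, 0.085]
ee_rot: [0.038, 0.999, -0.0, 0.0]
contact_force: [0.7, 0.2, -2.0]
grip_width: 0.0149
finger_force: 58.8
```

Request:
{"name": "play_rows", "arguments": {
  "offset": [
    [-0.002, 0, 0],
    [-0.004, 0, 0],
    [-0.006, 0, 0],
    [-0.008, 0, 0],
    [-0.01, 0, 0],
    [-0.01, 0, 0]
  ],
  "yaw": [0, 0, 0, 0, 0, 0],
  "fingers": [0.1, 0.1, 0.1, 0.1, 0.1, 0.1]
}}

```text
time: 14.48
eef_pos: [0.5265, -0.0179, 0.085]
ee_rot: [0.038, 0.999, 0.0, -0.0]
contact_force: [-0.1, 0.6, -1.4]
grip_width: 0.0149
finger_force: 58.8
```

Remaining distance is about 15 mm.

Request:
{"name": "play_rows", "arguments": {
  "offset": [
    [-0.003, 0, 0],
    [-0.006, 0, 0],
    [-0.008, 0, 0],
    [-0.01, 0, 0],
    [-0.012, 0, 0],
    [-0.012, 0, 0]
  ],
  "yaw": [0, 0, 0, 0, 0, 0],
  "fingers": [0.1, 0.1, 0.1, 0.1, 0.1, 0.1]
}}

```text
time: 15.22
eef_pos: [0.5384, -0.0187, 0.085]
ee_rot: [0.038, 0.999, -0.0, -0.0]
contact_force: [-0.2, -0.3, -1.6]
grip_width: 0.0153
finger_force: 58.8
```

Request:
{"name": "play_rows", "arguments": {
  "offset": [
    [-0.001, 0, 0],
    [-0.002, 0, 0],
    [-0.003, 0, 0],
    [-0.0035, 0, 0],
    [-0.004, 0, 0],
    [-0.004, 0, 0]
  ],
  "yaw": [0, 0, 0, 0, 0, 0],
  "fingers": [0.1, 0.1, 0.1, 0.1, 0.1, 0.1]
}}

```text
time: 15.98
eef_pos: [0.5414, -0.019, 0.085]
ee_rot: [0.038, 0.999, 0.0, -0.001]
contact_force: [-6.7, 1.7, 1.9]
grip_width: 0.0149
finger_force: 59.2
```

Request:
{"name": "play_rows", "arguments": {
  "offset": [
    [0, 0, 0],
    [0, 0, 0],
    [0, 0, 0],
    [0, 0, 0],
    [0, 0, -0.02],
    [0, 0, -0.05],
    [0, 0, -0.09],
    [0.02, 0, -0.13],
    [0.06, 0, -0.15],
    [0.1, 0, -0.15],
    [0.1, 0, -0.15],
    [0.1, 0, -0.15]
  ],
  "yaw": [0, 0, 0, 0, 0, 0, 0, 0, 0, 0, 0, 0],
  "fingers": [0.25, 0.4, 0.5, 0.5, 0.5, 0.5, 0.5, 0.3, 0, 0, 0, 0]
}}

```text
time: 17.48
eef_pos: [0.4431, -0.0116, 0.236]
ee_rot: [0.038, 0.999, -0.0, 0.001]
contact_force: [0.1, -1.0, -0.6]
grip_width: 0.0001
finger_force: 0.0
```

```bash
python3 - <<'E'
from h import *
import pickle
np.set_printoptions(precision=4,suppress=True)
s=snap('wrist','w6.png');sd=snap('side');tp=snap('top')
for t,z in(('pin_grip',.088),('pin_tip',.093),('ring_rim',.145),('ring_hinge',.088)):
    L=[]
    for c in('wrist','side','top'):
        f=r.landmark_of(t,c)
        if f:
            print(t,c,np.round(f[0]['at'],1),f[0]['score'],onz(C[c],f[0]['at'],z))
            if f[0]['score']>.5: L.append((C[c],f[0]['at']))
    if len(L)>1: print('   tri',*tri(L))
st=r.get_state();print(st['time'],st['eef_pos'],st['contact_force'],st['grip_width'])
A=cv2.resize(sd['frame'][170:270,290:410],(480,400),interpolation=cv2.INTER_CUBIC)
cv2.imwrite('pics/m6.png',np.hstack([A,cv2.resize(s['frame'][150:400,220:420],(320,400))])[:,:,::-1])
E
```

```text
pin_grip side [347.4 219.2] 0.46 [ 0.5392 -0.0268  0.088 ]
pin_tip side [363.  212.9] 0.64 [ 0.5883 -0.0263  0.093 ]
pin_tip top [203.8 192.2] 0.62 [0.5787 0.3517 0.093 ]
   tri [ 0.8411  0.5156 -0.6303] [np.float64(0.08446526963890653), np.float64(0.08446526963890666)]
ring_rim wrist [309.7 236.3] 0.83 [ 0.4643 -0.0162  0.145 ]
ring_rim side [324.4 210.6] 0.7 [ 0.4719 -0.0169  0.145 ]
ring_rim top [202.9 190.2] 0.46 [0.5704 0.34   0.145 ]
   tri [ 0.4692 -0.0161  0.1422] [np.float64(0.0034767759131298414), np.float64(0.003476775913129904)]
ring_hinge side [341.9 165.9] 0.61 [0.6166 0.1793 0.088 ]
ring_hinge top [476.4 277.6] 0.28 [ 0.369  -0.3245  0.088 ]
18.225 [ 0.4426 -0.0115  0.235 ] [-1.0821 -0.3145 -0.8107] -0.000114527660118622
```

View pics/m6.png

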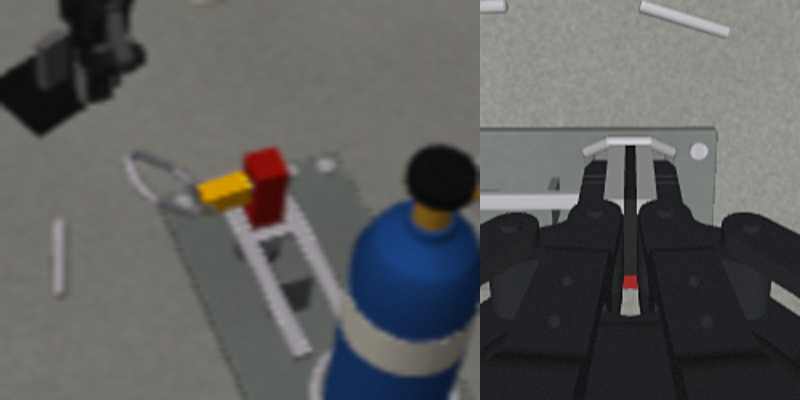

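The side crop shows the yellow head seated against the red post, with the ring open behind it. In the wrist crop the bar lies just ahead of the closed fingers, at about (310,237) in the full frame. Next I lower the fingers behind the bar.

Request:
{"name": "play_rows", "arguments": {
  "offset": [
    [0.006, 0, 0.02],
    [0.006, 0, 0.05],
    [0.006, 0, 0.075],
    [0.006, 0, 0.088],
    [0.006, 0, 0.088],
    [0.006, 0, 0.088]
  ],
  "yaw": [0, 0, 0, 0, 0, 0],
  "fingers": [0, 0, 0, 0, 0, 0]
}}

```text
time: 18.98
eef_pos: [0.4371, -0.0111, 0.1482]
ee_rot: [0.038, 0.999, -0.0, 0.001]
contact_force: [-0.9, 0.7, 0.6]
grip_width: 0.0001
finger_force: 0.0
```

```bash
python3 - <<'E'
from h import *
s=snap('wrist');sd=snap('side')
st=r.get_state();print(st['time'],st['eef_pos'],st['contact_force'])
f=r.landmark_of('ring_rim','wrist');print(f[:1])
A=cv2.resize(sd['frame'][170:270,290:410],(480,400),interpolation=cv2.INTER_CUBIC)
cv2.imwrite('pics/m7.png',np.hstack([A,cv2.resize(s['frame'][150:400,220:420],(320,400))])[:,:,::-1])
E
```

```text
19.075 [ 0.4371847  -0.01113554  0.148311  ] [-0.14009929  0.16747414  0.04003247]
[]
```

View pics/m7.png

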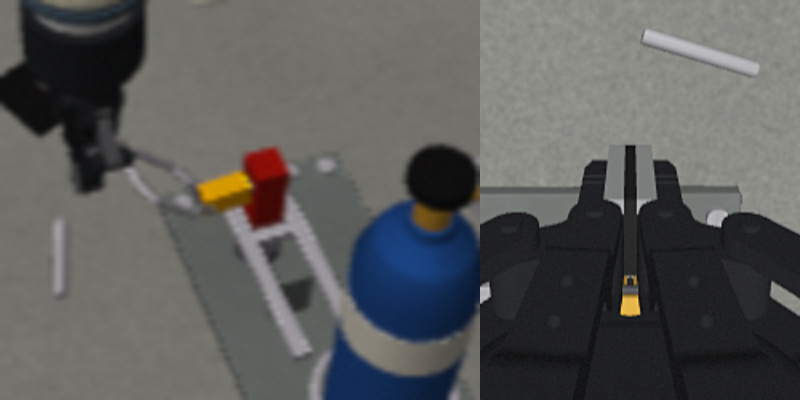

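Request:
{"name": "play_rows", "arguments": {
  "offset": [
    [-0.008, 0, 0],
    [-0.014, 0, 0],
    [-0.018, 0, -0.002],
    [-0.022, 0, -0.006],
    [-0.026, 0, -0.01],
    [-0.03, 0, -0.013],
    [-0.034, 0, -0.015],
    [-0.038, 0, -0.0175],
    [-0.042, 0, -0.0195],
    [-0.046, 0, -0.021],
    [-0.046, 0, -0.021]
  ],
  "yaw": [0, 0, 0, 0, 0, 0, 0, 0, 0, 0, 0],
  "fingers": [0, 0, 0, 0, 0, 0, 0, 0, 0, 0, 0]
}}

```text
time: 20.5
eef_pos: [0.4827, -0.0146, 0.1695]
ee_rot: [0.038, 0.999, -0.0, 0.0]
contact_force: [-4.7, 0.6, 5.5]
grip_width: 0.0002
finger_force: 2.7
```

```bash
python3 - <<'E'
from h import *
s=snap('wrist');sd=snap('side')
st=r.get_state();print(st['time'],st['eef_pos'],st['contact_force'])
A=cv2.resize(sd['frame'][170:270,290:410],(480,400),interpolation=cv2.INTER_CUBIC)
cv2.imwrite('pics/m8.png',np.hstack([A,cv2.resize(s['frame'][150:400,220:420],(320,400))])[:,:,::-1])
E
```

```text
20.6 [ 0.48258733 -0.01455738  0.16922578] [-4.2334371  -0.04308373  4.67653636]
```

View pics/m8.png

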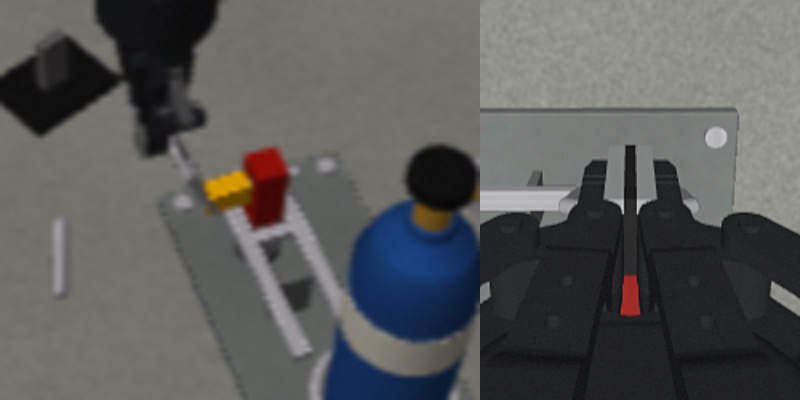

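The side crop shows the ring rising on the fingertips with the head still against the post. I'll carry on over the top.

Request:
{"name": "play_rows", "arguments": {
  "offset": [
    [-0.004, 0, -0.004],
    [-0.008, 0, -0.006],
    [-0.012, 0, -0.008],
    [-0.017, 0, -0.009],
    [-0.022, 0, -0.01],
    [-0.027, 0, -0.01],
    [-0.032, 0, -0.01],
    [-0.037, 0, -0.009],
    [-0.042, 0, -0.008],
    [-0.047, 0, -0.006],
    [-0.052, 0, -0.004],
    [-0.057, 0, -0.002],
    [-0.062, 0, 0],
    [-0.062, 0, 0]
  ],
  "yaw": [0, 0, 0, 0, 0, 0, 0, 0, 0, 0, 0, 0, 0, 0],
  "fingers": [0, 0, 0, 0, 0, 0, 0, 0, 0, 0, 0, 0, 0, 0]
}}

```text
time: 22.35
eef_pos: [0.5445, -0.0192, 0.1675]
ee_rot: [0.038, 0.999, 0.0, -0.0]
contact_force: [-0.3, 0.5, -0.0]
grip_width: 0.0003
finger_force: 0.0
```

```bash
python3 - <<'E'
from h import *
np.set_printoptions(precision=4,suppress=True)
s=snap('wrist');sd=snap('side')
st=r.get_state();print(st['time'],st['eef_pos'],st['contact_force'])
f=r.landmark_of('ring_rim','side');print(f[:1],proj('side',[.615,-.022,.093]),proj('side',[.56,-.0207,.165]))
A=cv2.resize(sd['frame'][170:270,290:410],(480,400),interpolation=cv2.INTER_CUBIC)
cv2.imwrite('pics/m9.png',np.hstack([A,cv2.resize(s['frame'][150:400,220:420],(320,400))])[:,:,::-1])
E
```

```text
22.45 [ 0.5443 -0.0192  0.168 ] [-0.2032 -0.7558 -0.1964]
[{'at': [361.1, 201.1], 'score': 0.41}] [370.6156 209.1545] [355.1257 197.4154]
```

View pics/m9.png

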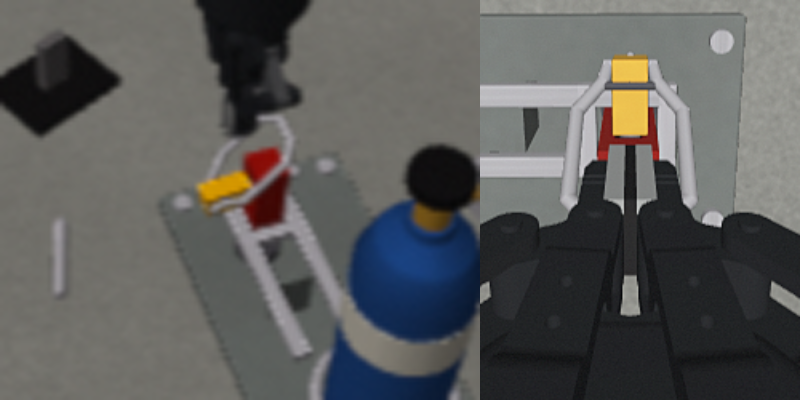

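The ring is past the top, with its bar at about side (359,200), but it doesn't look fully down yet. I'll wait a moment and re-measure.

Request:
{"name": "play_rows", "arguments": {
  "offset": [
    [0, 0, 0],
    [0, 0, 0],
    [0, 0, 0],
    [0, 0, 0]
  ],
  "yaw": [0, 0, 0, 0],
  "fingers": [0, 0, 0, 0]
}}

```text
time: 23.0
eef_pos: [0.5443, -0.0192, 0.168]
ee_rot: [0.038, 0.999, -0.0, 0.0]
contact_force: [0.1, 0.8, -0.4]
grip_width: 0.0
finger_force: 0.0
```

```bash
python3 - <<'E'
from h import *
np.set_printoptions(precision=4,suppress=True)
a=cv2.imread('pics/m9.png')[:,:480]
s=snap('wrist');sd=snap('side')
A=cv2.resize(sd['frame'][170:270,290:410],(480,400),interpolation=cv2.INTER_CUBIC)[:,:,::-1]
print('diff',(np.abs(A.astype(int)-a).sum(2)>90).sum(),'hinge ring expected for angles:')
u=np.array([.9972,-.075,0]);h=np.array([.5247,-.0178,.088])
for ang in (180,170,160,150,140,130,120):
    t=np.radians(ang);print(ang,proj('side',h-u*.078*np.cos(t)+[0,0,.078*np.sin(t)]))
print(r.landmark_of('ring_rim','side')[:2],r.landmark_of('pin_tip','side')[:1])
cv2.imwrite('pics/m10.png',A)
E
```

```text
diff 2074 hinge ring expected for angles:
180 [366.8296 211.9321]
170 [366.9174 208.9836]
160 [366.2287 206.2636]
150 [364.7612 203.8627]
140 [362.538  201.8664]
130 [359.6095 200.3515]
120 [356.0544 199.3817]
[{'at': [369.6, 211.3], 'score': 0.64}, {'at': [265.0, 163.2], 'score': 0.61}] [{'at': [364.4, 211.4], 'score': 0.68}]
```

Request:
{"name": "play_rows", "arguments": {
  "offset": [
    [0, 0, -0.03],
    [0, 0, -0.07],
    [0.03, 0, -0.1],
    [0.06, 0, -0.11],
    [0.06, 0, -0.11],
    [0.06, 0, -0.11],
    [0.06, 0, -0.11]
  ],
  "yaw": [0, 0, 0, 0, 0, 0, 0],
  "fingers": [0, 0, 0, 0.5, 1, 1, 1]
}}

```text
time: 24.08
eef_pos: [0.4848, -0.0147, 0.2768]
ee_rot: [0.038, 0.999, 0.0, -0.001]
contact_force: [-0.9, -1.0, -0.3]
grip_width: 0.0724
finger_force: 0.0
```

```bash
python3 - <<'E'
from h import *
np.set_printoptions(precision=4,suppress=True)
snap('wrist');snap('side');snap('top')
for t in('ring_rim','pin_tip','pin_grip','pin','ring_hinge'):
    L=[]
    for c in('side','wrist','top'):
        f=r.landmark_of(t,c)
        if f: print(t,c,np.round(f[0]['at'],1),round(f[0]['score'],2)); L+=[(C[c],f[0]['at'])] if f[0]['score']>.5 else []
    if len(L)>1: print('  tri',*tri(L))
u=np.array([.9972,-.075,0]);h=np.array([.5247,-.0178,.090])
for c in('side','wrist','top'):
    print(c,'rim180',proj(c,h+u*.078),'rim165',proj(c,h+u*.0753+[0,0,.02]),'tip',proj(c,h+u*.068+[0,0,.002]),'shoulder',proj(c,h+u*.03))
m=midline(C['wrist'],.098);print(m[0],m[1],m[3],m[4])
st=r.get_state();print(st['time'],st['eef_pos'],st['contact_force'])
E
```

```text
ring_rim side [367.7 212.8] 0.49
ring_rim wrist [313.9 283.8] 0.75
pin_tip side [361.3 212.9] 0.57
pin_tip wrist [313.7 276.2] 0.84
  tri [ 0.5882 -0.0233  0.0945] [np.float64(0.004637248266417345), np.float64(0.0046372482664170725)]
pin_grip wrist [315.8 235. ] 0.57
pin_grip top [327.1 255.4] 0.48
pin side [349.1 216.9] 0.76
pin wrist [316.  240.6] 0.98
  tri [ 0.5516 -0.0171  0.0834] [np.float64(0.002223681968230545), np.float64(0.0022236819682304515)]
ring_hinge side [345.2 219.3] 0.48
ring_hinge wrist [316.1 221.6] 0.61
ring_hinge top [352.7 204. ] 0.31
side rim180 [366.8987 211.486 ] rim165 [366.7204 207.1771] tip [363.7442 211.8572] shoulder [351.3265 215.4436]
wrist rim180 [313.4821 281.0818] rim165 [313.4916 288.4469] tip [313.4742 274.3849] shoulder [313.4375 243.6466]
top rim180 [352.3735 184.2064] rim165 [352.7074 183.1274] tip [352.1407 187.7984] shoulder [351.0556 202.5486]
[ 0.5177 -0.0172  0.098 ] [ 0.5539 -0.0199  0.098 ] -4.360748142177064 (np.int64(307), np.int64(320), np.int64(214), np.int64(247))
24.975 [ 0.4845 -0.0147  0.278 ] [-0.1238  0.7917 -0.0869]
```

```bash
python3 - <<'E'
from h import *
s=snap('wrist')
for c in (309,314,318): print(c,[(y,*map(int,s['frame'][y,c])) for y in range(243,256)])
E
```

```text
309 [(243, 229, 182, 75), (244, 230, 182, 74), (245, 242, 195, 78), (246, 192, 151, 60), (247, 47, 23, 25), (248, 97, 23, 24), (249, 113, 28, 27), (250, 107, 23, 19), (251, 111, 32, 29), (252, 112, 28, 25), (253, 137, 37, 33), (254, 152, 38, 34), (255, 152, 39, 37)]
314 [(243, 228, 181, 73), (244, 228, 180, 72), (245, 237, 189, 70), (246, 220, 185, 126), (247, 127, 124, 124), (248, 90, 8, 9), (249, 109, 24, 21), (250, 110, 28, 24), (251, 110, 32, 29), (252, 112, 29, 24), (253, 139, 41, 36), (254, 152, 40, 37), (255, 148, 39, 35)]
318 [(243, 228, 181, 73), (244, 230, 181, 75), (245, 239, 191, 76), (246, 189, 147, 55), (247, 49, 11, 11), (248, 95, 21, 24), (249, 110, 27, 20), (250, 111, 28, 26), (251, 109, 28, 27), (252, 114, 30, 28), (253, 137, 38, 33), (254, 154, 42, 40), (255, 151, 41, 38)]
```

```bash
python3 -c "
from bench import r
print(r.close_job())"
```

```text
the job is handed in; nothing more can be done
None
```

I handed the job in: the pin is through the post with its head about 1 mm from the near face, the ring has snapped shut over the pin's end, and the gripper is clear. The highest push I read was about 7 N, and the judge gave no verdict back.

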